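# Hold two capacitors on the pull-to-test jig

### The arm

A 7-joint arm with a two-finger parallel gripper is mounted at the origin on the work surface. World frame = base frame: x ahead of the robot, y to its left, z up, the work surface at z = 0. Lengths are in m, angles in rad, forces in N, time in s.
With the tool pointing down it reaches from about 0.425 to 0.925 m from the base axis. Payload 6.8 kg.
Tool frame: the origin (TCP) lies on the centre line of the jaws, within the pads' length; the fingertips stand 8 mm ahead of it and the grasp point (between the pads) lies 11 mm behind it; z points along the fingers, y is the line along which they close (so a half turn about z gives the same grasp; the last joint's range is limited). The gripper opens to 88 mm and grips with 3 to 60 N. Pads are 20 mm wide; open, the fingers measure 115 mm over their backs; the gripper's body (75 mm by 178 mm) begins 61 mm behind the grasp point.
Start: joints at [1.158, 0.477, 0.022, 1.555, -0.011, 1.109, -0.083], TCP at [0.203, -0.644, 0.231] pointing down, gripper open.
Joint ranges: [-2.96, 2.96], [-0.34, 2.1], [-1.41, 1.46], [0.24, 2.44], [-1.37, 4.51], [0.17, 1.92], [-2.96, 2.96]. Speed limits (rad/s): [2.39, 2.39, 3.14, 3.14, 3.14, 3.14, 3.14].

### API

Orientations are given as a rotation vector (axis times angle).
In Python, from station import robot gives the robot as it stands.
- The arm moves only by the shell command python3 -m pendant 'ROWS' [FORCE]. ROWS is JSON, one flat list of numbers, 7 for each row, row after row: the opening, from 0 (shut) to 1 (fully open), then the shift along the tool's x, y, z normalised to -1 to 1, where 1 is 25 cm, then the turn, a rotation vector about the tool's x, y, z normalised to -1 to 1, where 1 is 180 degrees. In form: [fingers, x, y, z, rx, ry, rz, fingers, x, y, z, rx, ry, rz, ...]. A call has 1 to 12 rows; each row shifts and turns the commanded pose from where the row before left it, along the tool's axes as they then stand; what a row does not reach is not made up. A row lasts 1/12 s, in which the tool goes at most 41.7 mm and 7.16 degrees, less where a joint would pass 70% of its speed; a pose out of reach is approached as far as the arm can. A call with a number of a shift or a turn outside -1 to 1 is refused whole. A call with a gripper value outside its range is refused whole. The fingers move at their own pace and stop on an object; FORCE is the grip in N (left out, the last holds). Time passes only in rows, so rows that do not move let the fingers close. It gives the time, the measured TCP pose, the force, the opening and the grip force at its end, in the units of the state.
- robot.read_state(): the state, without advancing time (a new reading comes with each control period).
- robot.camera(name): name is "scene" or "side" or "wrist"; returns the picture (480x640x3 uint8, blue, green, red); there is no depth.
- robot.camera_model(name): a dict with "fovy" (degrees; the focal length in pixels is half the picture's height over the tangent of half this angle, whatever the lens; pixels are square), "cx", "cy" (the principal point, pixels), "cam_to_world" (4x4, takes a point from camera to world coordinates). Camera axes: x right, y down, z forward; pixel columns grow to the right and rows downward; lengths in m; the calibration is good to about 2 mm. A picture is of the moment at which its call begins: read the wrist's pose just before it. camera_model takes no time and is no camera call; for the wrist camera it gives the pose at the moment of the call.
- robot.job_done(): hands the job in; it is judged then, once.
Trained networks look in the newest picture that a camera, given by its name, has taken for a name from the list of things; names that differ only in an ending like _2 or _b are one class to them, and where a whole thing is asked for, a point or a joint stands for the part that bears it (a point fixed in the world has none). Each returns a list of dicts, best first, with "score" (0 to 1); they miss things now and then, are a little off and sometimes report something else, mostly with a low value. They report only what shows in the picture. A call takes as long as a camera call.
- robot.find_in(query, camera): "location" ([column, row] in pixels, amid what is visible of it).
The state is a dict: "time_s": time; "q": joint angles; "dq": joint speeds; "joint_torque": joint torques, N m; "position": TCP position; "tool_rot": TCP orientation; "contact_force": force on the tool from outside, world axes, zero at the start; "moment": the same for the moment, N m; "width": finger opening in m; "grasp_force": force on a finger pad.
Only numpy, scipy, OpenCV 4.12 (cv2) and the standard library are available. Lean on these libraries where they do the work, as an engineer would, in place of code of your own. Each camera call takes 0.05 s, during which the arm holds its last target. There are 200 camera calls.

### The job

Put the slim and the wide capacitor upright and fully down into the matching holes of the test jig. Then pull the jig's spring-return slide out by its upright plate until its pointer stands opposite the brass index, and finish while still holding it steady there: do not let go, the spring would pull it back. Leave the index and the other things on the bench where they are.

Things in the scene. Friction and masses are not known exactly. Their poses are not given: they have to be found in the camera images.
- cap_slim: slim capacitor: upright black cylinder with a bare metal top, 22 mm diameter, 55 mm high, about 35 g, standing loose on the bench. Origin at the centre of its underside, z up.
- cap_wide: wide capacitor: as the slim one but 32 mm diameter, also 55 mm high, about 70 g. Origin at the centre of its underside, z up.
- tester: test jig, fixed: grey base 150 x 330 x 12 mm, yaw within 0.4 rad. Origin at bench level; +y is the slide's pull direction, z up. Along y: meter housing (y -187 to -157 mm, 82 mm high), white socket block (y -135 to 0, x -30 to 30, top 46 mm), two slide ways (y 1 to 136, x -40 to 40, top 28 mm); at x 50 to 70 mm beside them a rail (top 36 mm) with the brass index.
- sockets_hole0 (a point): centre of the mouth of the slim capacitor's hole (24 mm diameter, 20 mm deep, flat floor) in the top of the socket block, 46 mm above the bench, at x 0, y -100.5 mm in the jig's frame. A seated capacitor stands 35 mm proud.
- sockets_hole1 (a point): the same for the wide capacitor's hole: 34 mm diameter, 20 mm deep, at x 0, y -37.5 mm in the jig's frame, 63 mm from the slim hole.
- slide_grip (a point): point in the middle of the slide's upright black grip plate, 80 mm above the bench. The plate is 12 mm thick along the jig's y (the pull direction), 42 mm wide along its x, and its top is 94 mm above the bench, its lower edge 40 mm. Home is at x 0, y 50 mm in the jig's frame; it moves with the slide.
- pointer_tip (a point): tip of the slide's thin steel pointer (4 mm wide), which sticks out from the slide towards jig +x, 38 mm above the bench; its y in the jig's frame equals that of slide_grip.
- index_line (a point): the brass index's tooth (3 mm wide, on a 10 mm wide brass clamp with a thumb-screw), beside the pointer's path, 45 mm above the bench. The clamp is locked on the rail; its place differs from start to start, 28 to 56 mm beyond the pointer's home.
- slide (a joint): how far the slide is pulled out, m: 0 home, 0.070 end stop; grows along jig +y. A spring pulls it home: about 3.9 N at 0, plus 110 N/m.
- index (a joint): place of the brass index along the same direction, m, on the same scale: the pointer faces the index when joint slide equals joint index. Do not move it.
- cap_big: bystander: big capacitor, 44 mm diameter, 75 mm high, fits no hole; stands between the other two. Origin at its underside.
- spool: bystander: metal wire spool, 60 mm diameter, 46 mm high, upright, on jig's +x side.
- jar: bystander: small paint jar, 38 mm diameter, 50 mm high, on jig's +x side.
- driver: bystander: screwdriver, 170 mm long, lying on the jig's -x side; its own x runs along it.
- wagon: bystander: model tank wagon, 40 x 150 x 65 mm, its own y along its length.
- pencup: bystander: blue plastic cup, 72 mm diameter, 95 mm high, at the far side of the bench.

How it is judged:
On the way:
1. both capacitors sit fully down in their own holes, let go, with the slide still home (horizontal distance between cap_slim and sockets_hole0 below 0.004 m and z of cap_slim in the frame of sockets_hole0 below -0.017 m and angle between each of cap_slim, cap_wide's own z axis and vertical below 0.1 rad and horizontal distance between cap_wide and sockets_hole1 below 0.004 m and z of cap_wide in the frame of sockets_hole1 below -0.017 m and contact force between the fingers and cap_slim below 0.3 N and contact force between the fingers and cap_wide below 0.3 N and value of joint slide below 0.01 m), for 0.2 s.
At the end, for the whole second after the job is handed in: Each capacitor in its own hole: within 4 mm of centre, 17 mm deep or more, within 0.1 rad of upright, untouched. Pointer within 4 mm of the index along the pull; slide still (under 5 mm/s), held by the fingers alone (over 3 N; no other loose thing touches it) (horizontal distance between cap_slim and sockets_hole0 below 0.004 m and z of cap_slim in the frame of sockets_hole0 below -0.017 m and angle between each of cap_slim, cap_wide's own z axis and vertical below 0.1 rad and horizontal distance between cap_wide and sockets_hole1 below 0.004 m and z of cap_wide in the frame of sockets_hole1 below -0.017 m and contact force between the fingers and cap_slim below 0.3 N and contact force between the fingers and cap_wide below 0.3 N and y of pointer_tip in the frame of index_line between -0.004 and 0.004 m and velocity of joint slide between -0.005 and 0.005 m/s and contact force between the fingers and slide above 3 N and contact force between each of cap_big, spool, jar, driver, wagon, pencup, cap_slim, cap_wide and slide below 0.3 N); the arm keeps its last pose, push and grip.
It fails at once if a bystander is moved more than 30 mm (distance of any of cap_big, spool, jar, driver, wagon, pencup from where it was at the start of the episode above 0.03 m).
It fails at once if the index is moved more than 3 mm along its rail (distance of index_line from where it was at the start of the episode above 0.003 m).
It also fails if it takes over 72 s, if anything falls off the work surface, if the arm or the gripper's body presses on something with over 40 N, if the wrist force passes 120 N, or if a joint passes its speed limit or range.

## Working session

There is one attempt and no reset: what is moved stays moved. The work goes in short steps, Python scripts to look and compute and a shell command to move; the robot and the scene stay as the last step left them, time stands still between calls to the robot, and variables do not carry over. Pictures are saved under pics/ and viewed, at most 10 in all, crops included, and the job is handed in when it is done.

```bash
mkdir -p pics; ls
cat > h.py <<'E'
import numpy as np, cv2
from station import robot
from scipy.spatial.transform import Rotation as R
def ray(cam,px,z,m=None):
    m=m or robot.camera_model(cam); f=240/np.tan(np.radians(m["fovy"])/2)
    T=np.array(m["cam_to_world"]); d=T[:3,:3]@np.array([(px[0]-m["cx"])/f,(px[1]-m["cy"])/f,1]); o=T[:3,3]
    return o+d*(z-o[2])/d[2]
def proj(cam,p,m=None):
    m=m or robot.camera_model(cam); f=240/np.tan(np.radians(m["fovy"])/2)
    T=np.array(m["cam_to_world"]); c=T[:3,:3].T@(np.array(p)-T[:3,3]); return np.array([m["cx"]+f*c[0]/c[2],m["cy"]+f*c[1]/c[2]])
E
python3 - <<'E'
from h import *
np.set_printoptions(precision=4,suppress=True)
print(robot.read_state())
for c in ["scene","side"]:
    cv2.imwrite(f"pics/{c}.png",robot.camera(c)); print(c,robot.camera_model(c))
    for n in ["cap_slim","cap_wide","tester","sockets_hole0","sockets_hole1","slide_grip","pointer_tip","index_line","cap_big","spool","jar","driver","wagon"]:
        print(n,[(np.round(r["location"],1).tolist(),round(r["score"],2)) for r in robot.find_in(n,c)[:3]])
E
```

```text
pics
{'time_s': 0.0, 'q': array([ 1.1579,  0.4778,  0.0223,  1.5564, -0.0115,  1.1093, -0.0831]), 'dq': array([-0.0023,  0.0004, -0.0021,  0.0011, -0.0006, -0.0014,  0.0005]), 'joint_torque': array([ -0.0002, -58.2847,   1.5344, -27.2608,  -0.0544,   0.0168,
         0.0002]), 'position': array([ 0.2024, -0.6433,  0.2297]), 'tool_rot': array([-3.1034, -0.4766,  0.0006]), 'contact_force': array([-0.3343,  0.3924,  0.0888]), 'moment': array([ 0.0299, -0.0621,  0.013 ]), 'grasp_force': 0.0, 'width': 0.08781059220673569}
scene {'fovy': 54.89045819142299, 'cx': 328.9613014121678, 'cy': 234.27650017136597, 'cam_to_world': array([[ 0.7251,  0.3907, -0.567 ,  1.0661],
       [ 0.6882, -0.4392,  0.5774, -0.4219],
       [-0.0235, -0.809 , -0.5874,  0.5435],
       [ 0.    ,  0.    ,  0.    ,  1.    ]])}
cap_slim [([336.7, 203.1], 0.8), ([153.8, 303.1], 0.17)]
cap_wide []
tester [([187.9, 349.8], 0.61)]
sockets_hole0 [([178.9, 345.6], 0.93)]
sockets_hole1 [([178.9, 345.6], 0.93)]
slide_grip [([236.9, 289.7], 0.78)]
pointer_tip [([236.6, 289.5], 0.79), ([188.9, 350.2], 0.55)]
index_line [([284.
[... 321 characters left out ...]
,
       [-0.0964,  0.7251, -0.6819,  0.5918],
       [-0.0171, -0.6862, -0.7272,  0.6627],
       [ 0.    ,  0.    ,  0.    ,  1.    ]])}
cap_slim [([370.8, 314.2], 0.62)]
cap_wide [([327.1, 441.2], 0.7)]
tester [([333.8, 174.6], 0.96), ([219.2, 256.8], 0.38)]
sockets_hole0 [([332.8, 149.5], 0.85)]
sockets_hole1 [([332.8, 149.5], 0.85)]
slide_grip [([333.5, 180.1], 0.71), ([334.2, 176.5], 0.71)]
pointer_tip [([332.3, 182.4], 0.94), ([331.6, 148.3], 0.37)]
index_line [([300.0, 193.8], 0.55)]
cap_big [([356.7, 365.0], 0.66)]
spool [([278.0, 146.6], 0.92)]
jar [([276.9, 191.1], 0.55)]
driver [([385.8, 166.8], 0.75), ([331.7, 147.3], 0.19)]
wagon [([219.7, 366.7], 0.87), ([299.0, 191.8], 0.61)]
```

```bash
ls pics
```

```text
scene.png
side.png
```

View pics/scene.png

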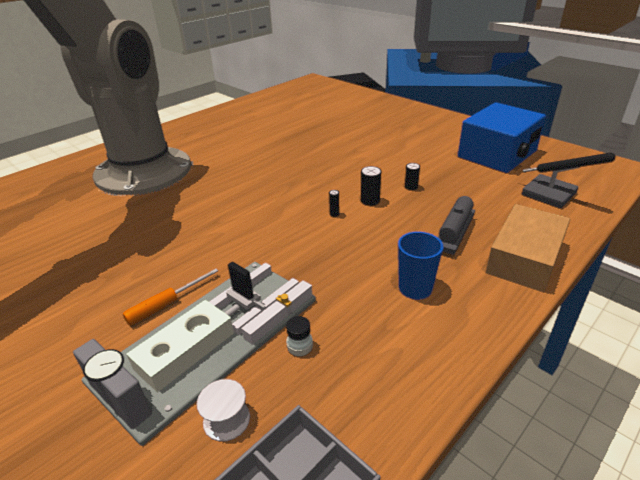

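View pics/side.png

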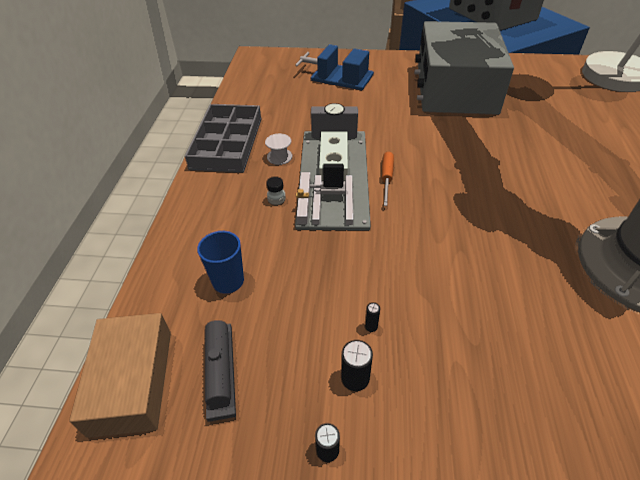

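The scene view shows the slim cap at (334,203), big at (370,186) and wide at (412,176), with the jig holes near (160,350) and (197,323). The side view shows slim's top at (373,308), wide's top at (327,430), the pointer home and the index at (302,194).

Run:
```python
from h import *
np.set_printoptions(precision=4,suppress=True)
for n,z,a,b in [("slim",.055,(334.5,192.5),(373,308)),("wide",.055,(412.5,167.5),(327,430)),("big",.075,(371,172),(357,352)),("hole0",.046,(160,350),(334.5,141)),("hole1",.046,(197.5,322.5),(333,156.5)),("grip top",.094,(239,266),(333,166)),("index",.045,(284,298),(302,193))]:
    print(n,ray("scene",a,z),ray("side",b,z))
T=np.array(robot.camera_model("wrist")["cam_to_world"]);s=robot.read_state()
Rt=R.from_rotvec(s["tool_rot"]).as_matrix()
print("tool",Rt,"cam in tool",Rt.T@(T[:3,3]-s["position"]),Rt.T@T[:3,:3], robot.camera_model("wrist")["fovy"])
```

```text
slim [0.5025 0.1718 0.055 ] [0.499  0.1726 0.055 ]
wide [0.5595 0.3655 0.055 ] [0.5545 0.3667 0.055 ]
big [0.5263 0.2598 0.075 ] [0.5211 0.2627 0.075 ]
hole0 [ 0.5986 -0.2845  0.046 ] [ 0.5942 -0.2804  0.046 ]
hole1 [ 0.5933 -0.2204  0.046 ] [ 0.5931 -0.2228  0.046 ]
grip top [ 0.5864 -0.1309  0.094 ] [ 0.5858 -0.1289  0.094 ]
index [ 0.6485 -0.1     0.045 ] [ 0.646  -0.0996  0.045 ]
tool [[ 0.9539  0.3001  0.    ]
 [ 0.3001 -0.9539 -0.0001]
 [ 0.      0.0001 -1.    ]] cam in tool [ 0.0758 -0.001  -0.1541] [[ 0.0005 -0.9614 -0.275 ]
 [ 1.      0.0006 -0.0002]
 [ 0.0004 -0.275   0.9614]] 70.58585780282371
```

```bash
cat >> h.py <<'E'
def go(p,yaw=None):
    "print shift to p in tool axes (units of .25m) and turn about tool z (units of pi) for tool x at world angle yaw"
    s=robot.read_state(); M=R.from_rotvec(s["tool_rot"]).as_matrix(); d=np.array(p)-s["position"]
    t=M.T@d; cy=np.arctan2(M[1,0],M[0,0]); o="" 
    if yaw is not None:
        a=-(yaw-cy); a=(a+np.pi)%(2*np.pi)-np.pi; o=f"turn {a/np.pi:.4f}"
        # shift if the turn is done first
        c,sn=np.cos(yaw),np.sin(yaw); t2=np.array([c*d[0]+sn*d[1], sn*d[0]-c*d[1], -d[2]]); o+=f" after-turn shift {np.round(t2/.25,4)}"
    print("pos",np.round(s["position"],4),"yaw",round(cy,4),"tilt",np.round(M[:,2],4),"shift",np.round(t/.25,4),o)
E
python3 -m pendant '[1,0.128,-0.083,0,0,0,0, 1,0.128,-0.083,0,0,0,0, 1,0.128,-0.083,0,0,0,0, 1,0.128,-0.083,0,0,0,0, 1,0.128,-0.083,0,0,0,0, 1,0.128,-0.083,0,0,0,0, 1,0.128,-0.083,0,0,0,0, 1,0.128,-0.083,0,0,0,0, 1,0.128,-0.083,0,0,0,0, 1,0.128,-0.083,0,0,0,0, 1,0.128,-0.083,0,0,0,0, 1,0.128,-0.083,0,0,0,0]'
python3 -m pendant '[1,0.128,-0.083,0,0,0,0, 1,0.128,-0.083,0,0,0,0, 1,0.128,-0.083,0,0,0,0, 1,0.128,-0.083,0,0,0,0]'
python3 -m pendant '[1,0,0,0,0,0,-0.0353, 1,0,0,0,0,0,-0.0353, 1,0,0,0,0,0,-0.0353, 1,0,0,0,0,0,-0.0353, 1,0,0,0,0,0,-0.0353, 1,0,0,0,0,0,-0.0353, 1,0,0,0,0,0,-0.0353, 1,0,0,0,0,0,-0.0353, 1,0,0,0,0,0,-0.0353, 1,0,0,0,0,0,-0.0353, 1,0,0,0,0,0,-0.0353, 1,0,0,0,0,0,-0.0353]'
python3 -m pendant '[1,0,0,0,0,0,0, 1,0,0,0,0,0,0]'
python3 - <<'E'
from h import *
go((.59,-.17,.23),1.636)
cv2.imwrite("pics/w1.png",robot.camera("wrist"))
np.save("w1.npy",robot.camera_model("wrist"),allow_pickle=True)
for n in ["sockets_hole0","sockets_hole1","slide_grip","pointer_tip","index_line","tester"]:
    print(n,[(np.round(r["location"],1).tolist(),round(r["score"],2)) for r in robot.find_in(n,"wrist")[:3]])
E
```

```text
time_s: 2.4
position: [0.4951, -0.2897, 0.231]
tool_rot: [3.105, 0.477, 0.001]
contact_force: [-0.4, -0.4, -0.2]
width: 0.0878
grasp_force: 0.0
time_s: 2.73
position: [0.5924, -0.1721, 0.2309]
tool_rot: [3.105, 0.476, 0.001]
contact_force: [-0.7, -0.6, 0.7]
width: 0.0879
grasp_force: 0.0
time_s: 3.73
position: [0.5914, -0.1737, 0.2307]
tool_rot: [2.142, 2.298, 0.0]
contact_force: [-0.7, -0.3, -0.1]
width: 0.088
grasp_force: 0.0
time_s: 3.9
position: [0.5913, -0.1738, 0.2307]
tool_rot: [-2.152, -2.288, -0.0]
contact_force: [-0.8, 0.5, -0.3]
width: 0.0877
grasp_force: 0.0
pos [ 0.5913 -0.1738  0.2307] yaw 1.6319 tilt [ 1.e-04  1.e-04 -1.e+00] shift [ 0.0153 -0.0044  0.0027] turn -0.0013 after-turn shift [ 0.0153 -0.0043  0.0027]
sockets_hole0 [([310.3, 279.0], 0.84), ([314.3, 179.2], 0.18)]
sockets_hole1 [([310.3, 279.0], 0.84), ([314.3, 179.2], 0.18)]
slide_grip [([314.2, 178.2], 0.73)]
pointer_tip [([312.2, 179.8], 0.7)]
index_line [([374.3, 144.7], 0.73)]
tester [([310.4, 216.7], 0.69)]
```

View pics/w1.png

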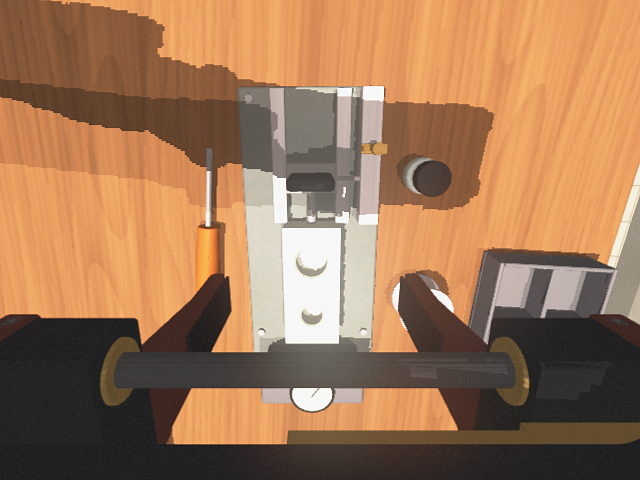

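The wrist view shows the holes near (312,261) and (312,312), the socket block from (283,228) to (340,343) and the index tooth near (362,148). I'll rectify to the block-top plane and measure there.

```bash
cat > rect.py <<'E'
from h import *
def rect(img,cam,z,x0,y1,w,h,s,m=None):
    "top-down picture of plane z: column = (x-x0)/s, row = (y1-y)/s"
    q=np.float32([proj(cam,(x,y,z),m) for x,y in [(x0,y1),(x0+w,y1),(x0+w,y1-h),(x0,y1-h)]])
    W,H=int(w/s),int(h/s)
    return cv2.warpPerspective(img,cv2.getPerspectiveTransform(q,np.float32([(0,0),(W,0),(W,H),(0,H)])),(W,H),flags=cv2.INTER_CUBIC)
E
python3 - <<'E'
from rect import *
m=np.load("w1.npy",allow_pickle=True).item(); img=cv2.imread("pics/w1.png")
s=.00025
r=rect(img,"wrist",.046,.545,-.16,.1,.15,s,m)
r2=rect(img,"wrist",.045,.545,-.04,.13,.15,s,m)
g=cv2.cvtColor(r,cv2.COLOR_BGR2GRAY)
b=cv2.morphologyEx((g>215).astype(np.uint8),cv2.MORPH_OPEN,np.ones((9,9)))
n,l,st,c=cv2.connectedComponentsWithStats(b); k=1+np.argmax(st[1:,4])
cn=max(cv2.findContours((l==k).astype(np.uint8),0,2)[0],key=cv2.contourArea)
mr=cv2.minAreaRect(cn); print("block",.545+mr[0][0]*s,-.16-mr[0][1]*s,np.array(mr[1])*s,mr[2])
cv2.imwrite("pics/r1.png",np.hstack([r,r2])[:600,:800])
S=robot.camera("scene");D=robot.camera("side")
E
```

```text
block 0.5935122833251953 -0.24654067993164064 [0.1303515  0.06271855] 86.45250701904297
```

View pics/r1.png

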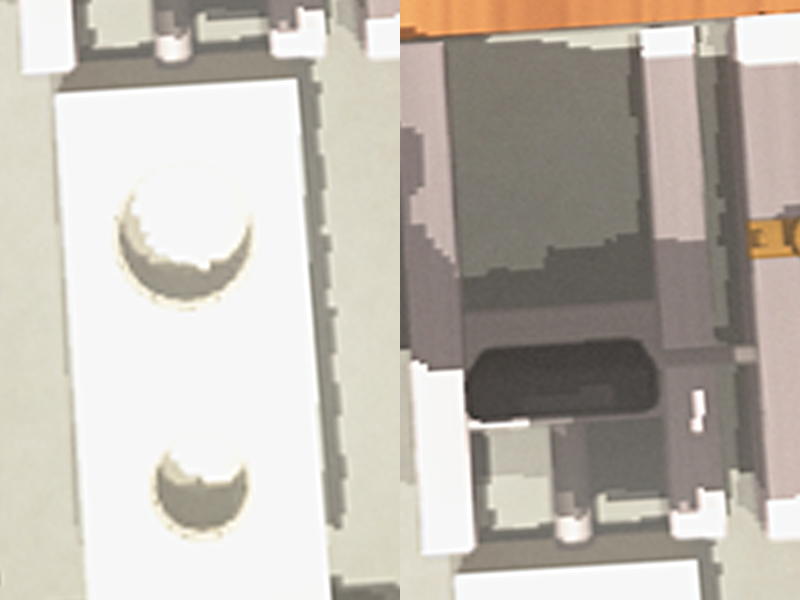

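The rectified view shows the block's front edge running (56,95) to (298,80), which gives a jig origin of about (0.589,-0.182) and yaw 0.065. The hole centres come out near (0.5914,-0.2196) and (0.5957,-0.2829), 63 mm apart as specified. The index is at about 0.029. Next I'll go over to the caps.

Run:
```python
from h import *
go((.501,.135,.23),1.636)
```

```text
pos [ 0.5914 -0.1735  0.2307] yaw 1.6352 tilt [ 0.e+00 -1.e-04 -1.e+00] shift [ 1.2547 -0.2813  0.0026] turn -0.0003 after-turn shift [ 1.2549 -0.2803  0.0027]
```

```bash
python3 -m pendant '[1,0.1394,-0.0312,0,0,0,0, 1,0.1394,-0.0312,0,0,0,0, 1,0.1394,-0.0312,0,0,0,0, 1,0.1394,-0.0312,0,0,0,0, 1,0.1394,-0.0312,0,0,0,0, 1,0.1394,-0.0312,0,0,0,0, 1,0.1394,-0.0312,0,0,0,0, 1,0.1394,-0.0312,0,0,0,0, 1,0.1394,-0.0312,0,0,0,0, 1,0,0,0,0,0,0, 1,0,0,0,0,0,0]'
cat >> rect.py <<'E'
def tops(img,cam,z,c,w=.12,s=.0005,dia=.022,m=None,thr=150):
    "bright round patches near c on plane z: centre, size"
    r=rect(img,cam,z,c[0]-w/2,c[1]+w/2,w,w,s,m)
    hsv=cv2.cvtColor(r,cv2.COLOR_BGR2HSV); b=((hsv[...,2]>thr)&(hsv[...,1]<60)).astype(np.uint8)
    b=cv2.morphologyEx(b,cv2.MORPH_CLOSE,np.ones((5,5)))
    for k in sorted(cv2.findContours(b,0,2)[0],key=cv2.contourArea)[::-1][:3]:
        if len(k)<6: continue
        e=cv2.fitEllipse(cv2.convexHull(k)) if len(cv2.convexHull(k))>5 else cv2.minAreaRect(k); print("xy",np.round([c[0]-w/2+e[0][0]*s,c[1]+w/2-e[0][1]*s],4),"diam",np.round(np.array(e[1])*s,4))
    return r
E
python3 - <<'E'
from rect import *
go((.501,.172,.05),1.636)
m=robot.camera_model("wrist"); img=robot.camera("wrist"); cv2.imwrite("pics/w2.png",img)
r=tops(img,"wrist",.055,(.501,.172),m=m)
r2=tops(img,"wrist",.075,(.523,.262),m=m)
cv2.imwrite("pics/r2.png",np.hstack([img[:,:560],cv2.resize(r,(240,480))]))
E
```

```text
time_s: 5.27
position: [0.5003, 0.1372, 0.231]
tool_rot: [2.143, 2.297, 0.001]
contact_force: [-0.2, -0.3, 0.5]
width: 0.0878
grasp_force: 0.0
pos [0.5003 0.1372 0.231 ] yaw 1.6402 tilt [ 5.e-04  4.e-04 -1.e+00] shift [0.1383 0.012  0.7241] turn 0.0013 after-turn shift [0.1386 0.0118 0.724 ]
xy [0.4978 0.1738] diam [0.0148 0.0155]
xy [0.5205 0.2662] diam [0.039  0.0393]
```

View pics/r2.png

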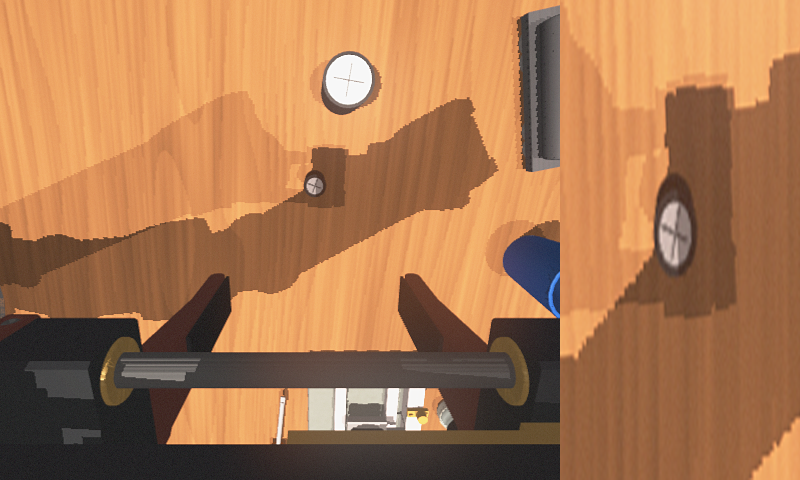

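The slim cap's top is at (315,185) with the big cap at (349,80), giving slim at (0.498,0.174), which agrees with the fixed cameras. I'll descend on it and grasp.

```bash
python3 -m pendant '[1,0.0735,0,0,0,0,0, 1,0.0735,0,0.1,0,0,0, 1,0,0,0.12,0,0,0, 1,0,0,0.12,0,0,0, 1,0,0,0.12,0,0,0, 1,0,0,0.12,0,0,0, 1,0,0,0.09,0,0,0, 1,0,0,0.06,0,0,0, 1,0,0,0.04,0,0,0, 1,0,0,0,0,0,0]'
python3 - <<'E'
from h import *
go((.4978,.1738,.033),1.636)
E
```

```text
time_s: 6.15
position: [0.4981, 0.1695, 0.0362]
tool_rot: [-2.15, -2.289, 0.005]
contact_force: [-0.1, 0.7, 0.0]
width: 0.0876
grasp_force: 0.0
pos [0.4981 0.1695 0.0362] yaw 1.6333 tilt [-0.003  -0.0019 -1.    ] shift [ 0.0172 -0.      0.0127] turn -0.0009 after-turn shift [ 0.0172 -0.      0.0127]
```

```bash
python3 -m pendant '[1,0.017,0,0.0127,0,0,0, 1,0,0,0,0,0,0, 0.2,0,0,0,0,0,0, 0.2,0,0,0,0,0,0, 0.2,0,0,0,0,0,0, 0,0,0,0,0,0,0, 0,0,0,0,0,0,0, 0,0,0,0,0,0,0, 0,0,0,0,0,0,0, 0,0,0,0,0,0,0, 0,0,0,0,0,0,0, 0,0,0,0,0,0,0]' 20
python3 -c "
from h import *
go((.4978,.1738,.033),1.636)"
```

```text
time_s: 7.15
position: [0.4984, 0.1758, 0.035]
tool_rot: [-2.148, -2.292, 0.0]
contact_force: [0.1, 0.0, -0.0]
width: 0.0244
grasp_force: 0.0
pos [0.4984 0.1758 0.035 ] yaw 1.6355 tilt [-0. -0. -1.] shift [-0.0078 -0.0027  0.0079] turn -0.0002 after-turn shift [-0.0078 -0.0027  0.0079]
```

```bash
python3 -m pendant '[0.3,-0.0078,-0.003,0.008,0,0,0, 0.3,0,0,0,0,0,0, 0,0,0,0,0,0,0, 0,0,0,0,0,0,0, 0,0,0,0,0,0,0, 0,0,0,0,0,0,0, 0,0,0,0,0,0,0, 0,0,0,0,0,0,0]' 20
python3 -m pendant '[0,0,0,0,0,0,0,0,0,0,0,0,0,0,0,0,0,0,0,0,0]'
python3 -c "
from h import *
go((.4978,.1738,.033),1.636)"
```

```text
time_s: 7.82
position: [0.4977, 0.1738, 0.033]
tool_rot: [2.148, 2.292, 0.0]
contact_force: [0.7, 0.5, 0.3]
width: 0.0215
grasp_force: 20.0
time_s: 8.07
position: [0.4977, 0.1738, 0.033]
tool_rot: [2.148, 2.292, 0.0]
contact_force: [-0.1, -0.3, -1.2]
width: 0.0215
grasp_force: 20.0
pos [0.4977 0.1738 0.033 ] yaw 1.6356 tilt [ 0.  0. -1.] shift [-0.0002  0.0003 -0.    ] turn -0.0001 after-turn shift [-0.0002  0.0003 -0.    ]
```

```bash
python3 -m pendant '[0,0,0,-0.06,0,0,0, 0,0,0,-0.12,0,0,0, 0,0,0,-0.12,0,0,0, 0,0,0,-0.12,0,0,0, 0,0,0,-0.1,0,0,0, 0,0,0,-0.06,0,0,0]'
python3 -m pendant '[0,-0.1,0.014,0,0,0,0, 0,-0.154,0.023,0,0,0,0, 0,-0.154,0.023,0,0,0,0, 0,-0.154,0.023,0,0,0,0, 0,-0.154,0.023,0,0,0,0, 0,-0.154,0.023,0,0,0,0, 0,-0.154,0.023,0,0,0,0, 0,-0.154,0.023,0,0,0,0, 0,-0.154,0.023,0,0,0,0, 0,-0.154,0.023,0,0,0,0, 0,-0.154,0.023,0,0,0,0, 0,-0.14,0.02,0,0,0,0]'
python3 -m pendant '[0,-0.068,0.01,0,0,0,0, 0,0,0,0,0,0,0, 0,0,0,0,0,0,0, 0,0,0,0,0,0,0]'
python3 - <<'E'
from rect import *
go((.5957,-.2829,.1),1.636)
s=robot.read_state(); print(s["width"],s["grasp_force"])
m=robot.camera_model("wrist"); img=robot.camera("wrist"); cv2.imwrite("pics/w3.png",img)
p=s["position"]; zt=p[2]+.022
print("tcp px at cap top",proj("wrist",(p[0],p[1],zt),m))
r=tops(img,"wrist",zt,(p[0],p[1]),w=.06,s=.00025,m=m,thr=120)
cv2.imwrite("pics/r3.png",np.hstack([img[:,:560],r]) if r.shape[0]==480 else np.hstack([img[:,:560],cv2.resize(r,(240,240)).repeat(2,0)]))
E
```

```text
time_s: 8.57
position: [0.4986, 0.1744, 0.1809]
tool_rot: [2.147, 2.291, 0.005]
contact_force: [0.1, -0.4, -0.1]
width: 0.0216
grasp_force: 20.0
time_s: 9.57
position: [0.5922, -0.2687, 0.1779]
tool_rot: [2.149, 2.291, -0.001]
contact_force: [1.7, 0.6, -0.2]
width: 0.0212
grasp_force: 20.0
time_s: 9.9
position: [0.596, -0.281, 0.1778]
tool_rot: [-2.146, -2.293, -0.001]
contact_force: [0.1, 0.6, -0.6]
width: 0.0213
grasp_force: 20.0
pos [ 0.596  -0.281   0.1778] yaw 1.6371 tilt [-3.0e-04  1.2e-03 -1.0e+00] shift [-0.0078 -0.0016  0.3113] turn 0.0004 after-turn shift [-0.0074 -0.0016  0.3113]
0.021306960844499463 19.993897005915642
tcp px at cap top [314.09097602 325.03401425]
xy [ 0.5943 -0.2616] diam [0.0422 0.0673]
xy [ 0.5959 -0.2811] diam [0.0158 0.016 ]
xy [ 0.5962 -0.2875] diam [0.0156 0.021 ]
```

View pics/r3.png

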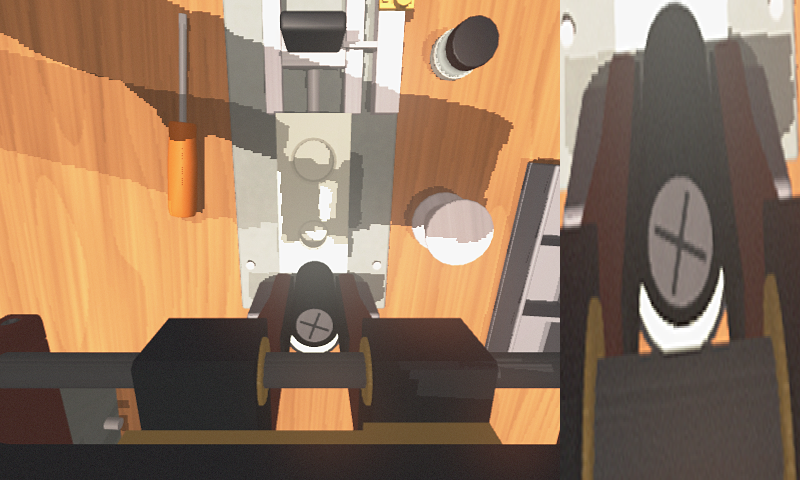

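The held slim cap is seen at (315,325) and its measured centre matches the TCP, so the wrist camera's bias is small. Hole0 is visible at (315,233) and hole1 at (314,160), so I'll refine both from this closer view.

Run:
```python
from rect import *
m=robot.camera_model("wrist"); img=cv2.imread("pics/w3.png"); np.save("w3.npy",m,allow_pickle=True)
r=rect(img,"wrist",.046,.55,-.175,.09,.13,.0002,m)
r=cv2.copyMakeBorder(r,0,0,0,0,0)
for i in range(50,r.shape[0],50): cv2.putText(r,str(i),(0,i),0,.35,(0,0,255),1)
cv2.circle(r,(int((.5914-.55)/.0002),int((-.175+.2196)/.0002)),85,(0,0,255),1)
cv2.circle(r,(int((.5957-.55)/.0002),int((-.175+.2829)/.0002)),60,(0,0,255),1)
cv2.imwrite("pics/r4.png",r[:600]); print(r.shape)
```

```text
(650, 449, 3)
```

View pics/r4.png

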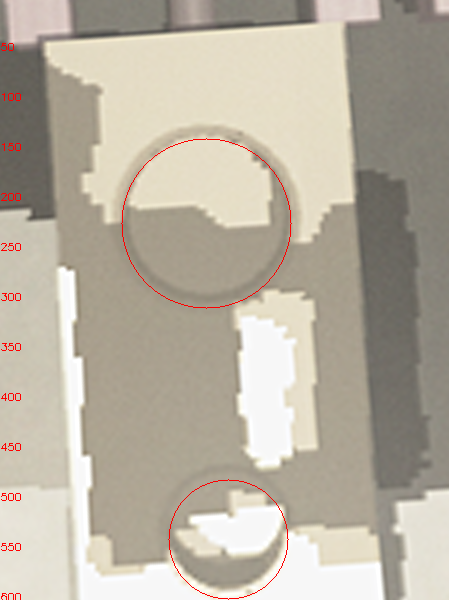

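Against the overlaid circles, the hole centres sit about 1.6–2 mm further along +y. That gives hole0 at (0.5956,-0.2812) and hole1 at (0.5916,-0.2183), so I'll descend to just above hole0.

```bash
python3 -m pendant '[0,0,-0.001,0.06,0,0,0, 0,0,0,0.1,0,0,0, 0,0,0,0.1,0,0,0, 0,0,0,0.07,0,0,0, 0,0,0,0.03,0,0,0, 0,0,0,0.013,0,0,0, 0,0,0,0,0,0,0, 0,0,0,0,0,0,0, 0,0,0,0,0,0,0]'
python3 - <<'E'
from rect import *
go((.5956,-.2812,.059),1.636)
s=robot.read_state(); print(s["contact_force"])
E
```

```text
time_s: 10.7
position: [0.5967, -0.2828, 0.0863]
tool_rot: [2.147, 2.291, 0.001]
contact_force: [-0.4, 0.3, -0.6]
width: 0.0212
grasp_force: 20.0
pos [ 0.5967 -0.2828  0.0863] yaw 1.6358 tilt [ 2.2e-03 -8.0e-04 -1.0e+00] shift [ 0.0069 -0.0043  0.1091] turn -0.0001 after-turn shift [ 0.0068 -0.0041  0.1091]
[-0.4081155   0.33843787 -0.6168166 ]
```

```bash
python3 -m pendant '[0,0,0,-0.06,0,0,0, 0,-0.06,0,-0.1,0,0,0, 0,-0.06,0,-0.06,0,0,0, 0,0,0,0,0,0,0, 0,0,0,0,0,0,0, 0,0,0,0,0,0,0, 0,0,0,0,0,0,0, 0,0,0,0,0,0,0, 0,0,0,0,0,0,0]'
cat > meas.py <<'E'
from rect import *
go((.5956,-.2812,.059),1.636)
m=robot.camera_model("wrist"); img=robot.camera("wrist"); m2=robot.camera_model("wrist")
print("cam moved",np.round(np.array(m2["cam_to_world"])[:3,3]-np.array(m["cam_to_world"])[:3,3],5))
go((.5956,-.2812,.059),1.636)
p=robot.read_state()["position"]
tops(img,"wrist",p[2]+.022,p[:2],w=.05,s=.00025,m=m,thr=110)
r=rect(img,"wrist",.046,.55,-.175,.09,.13,.0002,m)
for x,y,R_ in [(.5916,-.2184,85),(.5956,-.2813,60)]:
    cv2.circle(r,(round((x-.55)/.0002),round((-.175-y)/.0002)),R_,(0,0,255),1)
cv2.imwrite("pics/r5.png",r[:600])
E
python3 meas.py
```

```text
time_s: 11.45
position: [0.5973, -0.3117, 0.1389]
tool_rot: [-2.146, -2.292, 0.0]
contact_force: [-0.4, 0.1, -0.5]
width: 0.0216
grasp_force: 20.0
pos [ 0.5973 -0.3117  0.1389] yaw 1.6366 tilt [-0.0013  0.001  -1.    ] shift [0.1218 0.0014 0.3198] turn 0.0002 after-turn shift [0.1222 0.001  0.3197]
cam moved [ 7.0e-05 -2.0e-04  1.2e-04]
pos [ 0.5975 -0.3119  0.139 ] yaw 1.6365 tilt [-1.e-03  7.e-04 -1.e+00] shift [0.1229 0.001  0.3203] turn 0.0002 after-turn shift [0.1231 0.0006 0.3202]
xy [ 0.5973 -0.3117] diam [0.0159 0.0161]
xy [ 0.5978 -0.3173] diam [0.0128 0.0212]
xy [ 0.6317 -0.31  ] diam [0.0084 0.0389]
```

View pics/r5.png

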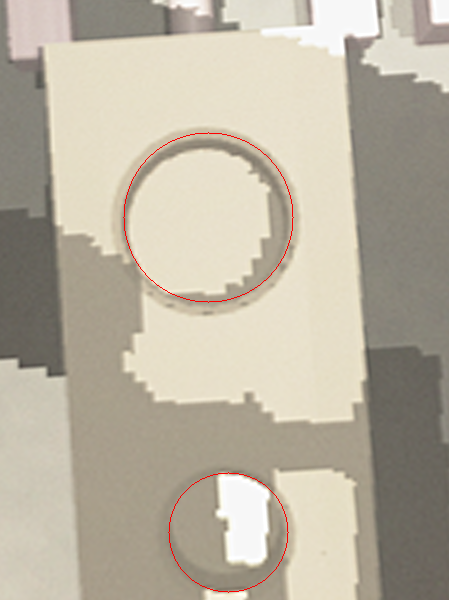

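With the arm settled, hole1's chamfer ring is centred on (204,220) and hole0's on about (225,532). That puts hole0 at (0.595,-0.2817) and hole1 at (0.591,-0.219), so I'll go above hole0.

```bash
python3 -m pendant '[0,0.06,-0.002,0,0,0,0, 0,0.061,0,0.05,0,0,0, 0,0,0,0.1,0,0,0, 0,0,0,0.05,0,0,0, 0,0,0,0.024,0,0,0, 0,0,0,0,0,0,0, 0,0,0,0,0,0,0, 0,0,0,0,0,0,0, 0,0,0,0,0,0,0, 0,0,0,0,0,0,0, 0,0,0,0,0,0,0, 0,0,0,0,0,0,0]'
python3 -c "
from h import *
go((.595,-.2817,.059),1.636)"
```

```text
time_s: 12.5
position: [0.5954, -0.2828, 0.0841]
tool_rot: [2.148, 2.292, 0.0]
contact_force: [-0.3, 0.1, -1.0]
width: 0.0215
grasp_force: 20.0
pos [ 0.5954 -0.2828  0.0841] yaw 1.6354 tilt [ 6.e-04 -3.e-04 -1.e+00] shift [ 0.0044 -0.0013  0.1006] turn -0.0002 after-turn shift [ 0.0044 -0.0013  0.1006]
```

```bash
python3 -m pendant '[0,0.0044,-0.0013,0.01,0,0,0, 0,0,0,0.01,0,0,0, 0,0,0,0.01,0,0,0, 0,0,0,0.01,0,0,0, 0,0,0,0.01,0,0,0, 0,0,0,0.008,0,0,0, 0,0,0,0,0,0,0, 0,0,0,0,0,0,0]'
python3 -c "
from h import *
go((.595,-.2817,.059),1.636)"
```

```text
time_s: 13.17
position: [0.5947, -0.2815, 0.069]
tool_rot: [-2.148, -2.292, 0.0]
contact_force: [0.4, -0.4, -0.7]
width: 0.0216
grasp_force: 20.0
pos [ 0.5947 -0.2815  0.069 ] yaw 1.6355 tilt [-3.e-04  1.e-04 -1.e+00] shift [-0.0008  0.001   0.0401] turn -0.0002 after-turn shift [-0.0008  0.001   0.0401]
```

It's 10 mm into the hole with no resistance, so I'll carry on down.

```bash
python3 -m pendant '[0,0,0,0.01,0,0,0, 0,0,0,0.01,0,0,0, 0,0,0,0.01,0,0,0, 0,0,0,0.008,0,0,0, 0,0,0,0,0,0,0, 0,0,0,0,0,0,0, 0,0,0,0,0,0,0]'
python3 -c "
from h import *
go((.595,-.2817,.059),1.636)"
```

```text
time_s: 13.75
position: [0.5948, -0.2815, 0.0598]
tool_rot: [-2.148, -2.292, 0.0]
contact_force: [0.9, -0.2, 0.5]
width: 0.0213
grasp_force: 20.0
pos [ 0.5948 -0.2815  0.0598] yaw 1.6356 tilt [-0.  0. -1.] shift [-0.0009  0.0006  0.003 ] turn -0.0001 after-turn shift [-0.0009  0.0006  0.003 ]
```

```bash
python3 -m pendant '[0.6,0,0,0,0,0,0, 0.6,0,0,0,0,0,0, 0.6,0,0,0,0,0,0, 0.6,0,0,0,0,0,0, 0.6,0,0,-0.06,0,0,0, 0.6,0,0,-0.12,0,0,0, 0.8,0,0,-0.14,0,0,0, 1,0,0,-0.14,0,0,0, 1,0,0,-0.14,0,0,0, 1,0,0,-0.06,0,0,0, 1,0,0,-0.02,0,0,0, 1,0,0,0,0,0,0]'
python3 -m pendant '[1,0.08,0,0,0,0,0, 1,0.153,0,0,0,0,0, 1,0.153,0,0,0,0,0, 1,0.153,0,0,0,0,0, 1,0.153,0,0,0,0,0, 1,0.153,0,0,0,0,0, 1,0.153,0,0,0,0,0, 1,0.153,0,0,0,0,0, 1,0.153,0,0,0,0,0, 1,0.153,0,0,0,0,0, 1,0.153,0,0,0,0,0, 1,0.153,0,0,0,0,0]'
python3 -m pendant '[1,0.153,0,0,0,0,0, 1,0.153,0,0,0,0,0, 1,0.153,0,0,0,0,0, 1,0.14,0,0,0,0,0, 1,0.08,0,0,0,0,0, 1,0,0,0,0,0,0, 1,0,0,0,0,0,0, 1,0,0,0,0,0,0, 1,0,0,0,0,0,0]'
python3 - <<'E'
from rect import *
m=robot.camera_model("wrist"); img=robot.camera("wrist"); cv2.imwrite("pics/w6.png",img)
tops(img,"wrist",.055,(.557,.366),m=m)
go((.557,.366,.033),1.636)
D=robot.camera("side"); cv2.imwrite("pics/side2.png",D)
print(robot.find_in("cap_wide","wrist"),robot.find_in("cap_slim","side")[:2])
E
```

```text
time_s: 14.75
position: [0.5955, -0.2817, 0.2321]
tool_rot: [2.146, 2.29, 0.002]
contact_force: [1.1, 0.1, -0.0]
width: 0.0869
grasp_force: 0.0
time_s: 15.75
position: [0.5648, 0.1595, 0.2279]
tool_rot: [-2.147, -2.291, 0.004]
contact_force: [1.1, 0.8, -0.1]
width: 0.088
grasp_force: 0.0
time_s: 16.5
position: [0.5558, 0.3254, 0.2287]
tool_rot: [2.151, 2.289, -0.003]
contact_force: [0.0, 0.4, -0.1]
width: 0.0878
grasp_force: 0.0
xy [0.5527 0.3749] diam [0.0236 0.0259]
xy [0.5558 0.378 ] diam [0.002  0.0025]
pos [0.5559 0.3255 0.2291] yaw 1.633 tilt [-6.0e-04 -1.6e-03 -1.0e+00] shift [0.1624 0.0151 0.7841] turn -0.0010 after-turn shift [0.1612 0.0151 0.7843]
[{'location': [316.3, 173.0], 'score': 0.77}] [{'location': [221.2, 369.6], 'score': 0.71}]
```

Run:
```python
from rect import *
img=cv2.imread("pics/w6.png"); 
m=robot.camera_model("wrist"); r=rect(img,"wrist",.055,.497,.426,.12,.12,.0003,m)
g=cv2.cvtColor(r,6)
d=(g<70).astype(np.uint8)
cv2.imwrite("pics/c6.png",np.hstack([cv2.resize(img[90:250,230:400],None,fx=2.5,fy=2.5),r]))
print(proj("wrist",(.553,.3749,.055),m),ray("wrist",(316.3,173),.03,m))
S=cv2.imread("pics/side2.png"); print(proj("side",(.553,.3749,.055)),proj("scene",(.553,.3749,.055)))
```

```text
[314.13965904 173.00710191] [0.55538775 0.3729025  0.03      ]
[327.64771861 436.5585633 ] [412.54971148 165.12689869]
```

View pics/c6.png

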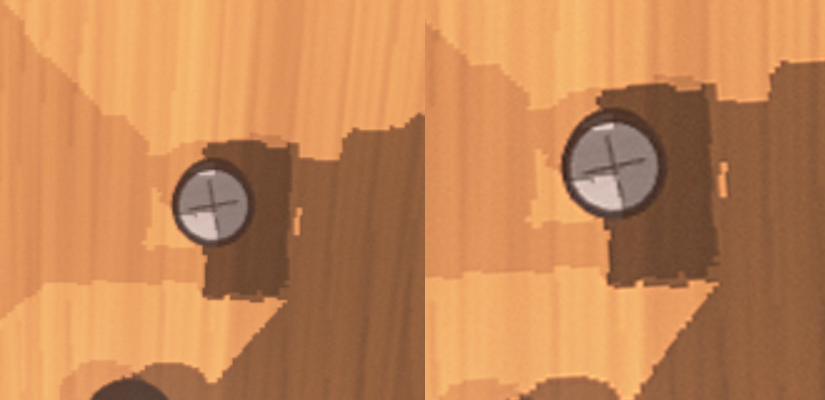

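The cap_wide top is at (316,173) in the wrist image, about (0.553,0.376). I'll move above it and remeasure once settled.

```bash
python3 -m pendant '[1,0.1,0.003,0,0,0,0, 1,0.08,0,0.1,0,0,0, 1,0,0,0.12,0,0,0, 1,0,0,0.12,0,0,0, 1,0,0,0.08,0,0,0, 1,0,0,0.04,0,0,0, 1,0,0,0,0,0,0, 1,0,0,0,0,0,0, 1,0,0,0,0,0,0, 1,0,0,0,0,0,0, 1,0,0,0,0,0,0, 1,0,0,0,0,0,0]'
python3 - <<'E'
from rect import *
m=robot.camera_model("wrist"); img=robot.camera("wrist"); cv2.imwrite("pics/w7.png",img)
tops(img,"wrist",.055,(.553,.376),w=.08,s=.00025,m=m,thr=100)
go((.553,.376,.033),1.636)
E
```

```text
time_s: 17.7
position: [0.5536, 0.373, 0.1159]
tool_rot: [2.148, 2.292, 0.003]
contact_force: [0.1, -0.1, 0.5]
width: 0.0875
grasp_force: 0.0
xy [0.5535 0.3739] diam [0.026  0.0288]
pos [0.5535 0.3728 0.1156] yaw 1.6354 tilt [ 1.1e-03  6.0e-04 -1.0e+00] shift [ 0.0126 -0.0016  0.3302] turn -0.0002 after-turn shift [ 0.0128 -0.0013  0.3302]
```

```bash
python3 -m pendant '[1,0.006,0,0.06,0,0,0, 1,0,0,0.1,0,0,0, 1,0,0,0.09,0,0,0, 1,0,0,0.05,0,0,0, 1,0,0,0.03,0,0,0, 1,0,0,0,0,0,0, 0.5,0,0,0,0,0,0, 0.5,0,0,0,0,0,0, 0.5,0,0,0,0,0,0, 0.5,0,0,0,0,0,0]'
python3 -c "
from h import *
go((.5535,.3745,.033),1.636)"
```

```text
time_s: 18.58
position: [0.5536, 0.3746, 0.0334]
tool_rot: [2.148, 2.292, 0.003]
contact_force: [-0.1, -0.5, 0.8]
width: 0.0644
grasp_force: 0.0
pos [0.5536 0.3746 0.0334] yaw 1.6354 tilt [ 0.0015  0.001  -1.    ] shift [-0.0004 -0.0006  0.0015] turn -0.0002 after-turn shift [-0.0004 -0.0006  0.0015]
```

```bash
python3 -m pendant '[0.2,0,0,0,0,0,0, 0,0,0,0,0,0,0, 0,0,0,0,0,0,0, 0,0,0,0,0,0,0, 0,0,0,0,0,0,0, 0,0,0,0,0,0,0, 0,0,0,-0.06,0,0,0, 0,0,0,-0.12,0,0,0, 0,0,0,-0.12,0,0,0, 0,0,0,-0.12,0,0,0, 0,0,0,-0.1,0,0,0, 0,0,0,-0.06,0,0,0]' 20
python3 -m pendant '[0,-0.08,0,0,0,0,0, 0,-0.153,0,0,0,0,0, 0,-0.153,0,0,0,0,0, 0,-0.153,0,0,0,0,0, 0,-0.153,0,0,0,0,0, 0,-0.153,0,0,0,0,0, 0,-0.153,0,0,0,0,0, 0,-0.153,0,0,0,0,0, 0,-0.153,0,0,0,0,0, 0,-0.153,0,0,0,0,0, 0,-0.153,0,0,0,0,0, 0,-0.153,0,0,0,0,0]'
python3 -m pendant '[0,-0.153,0,0,0,0,0, 0,-0.153,0,0,0,0,0, 0,-0.153,0,0,0,0,0, 0,-0.1,0,0,0,0,0, 0,-0.055,0,0,0,0,0, 0,0,0,0,0,0,0, 0,0,0,0,0,0,0, 0,0,0,0,0,0,0, 0,0,0,0,0,0,0, 0,0,0,0,0,0,0]'
python3 - <<'E'
from rect import *
m=robot.camera_model("wrist"); img=robot.camera("wrist"); cv2.imwrite("pics/w8.png",img)
p=robot.read_state()["position"]
tops(img,"wrist",p[2]+.022,p[:2],w=.06,s=.00025,m=m,thr=110)
go((.5907,-.2187,.059),1.636)
E
```

```text
time_s: 19.58
position: [0.5538, 0.3753, 0.1819]
tool_rot: [2.148, 2.292, 0.007]
contact_force: [-0.5, -0.3, -0.5]
width: 0.0312
grasp_force: 20.0
time_s: 20.58
position: [0.5815, -0.0674, 0.1785]
tool_rot: [2.147, 2.292, 0.001]
contact_force: [0.5, 0.3, -0.1]
width: 0.0315
grasp_force: 20.0
time_s: 21.42
position: [0.5919, -0.2164, 0.1775]
tool_rot: [-2.144, -2.296, -0.001]
contact_force: [1.0, -0.1, -0.4]
width: 0.0315
grasp_force: 20.0
xy [ 0.5918 -0.2164] diam [0.0262 0.0264]
xy [ 0.5718 -0.2003] diam [0.0267 0.02  ]
xy [ 0.6055 -0.173 ] diam [0.0214 0.0891]
pos [ 0.5918 -0.2169  0.1775] yaw 1.6382 tilt [ 2.e-04  4.e-04 -1.e+00] shift [-0.0069 -0.0049  0.4738] turn 0.0007 after-turn shift [-0.0067 -0.0048  0.4738]
```

```bash
python3 -m pendant '[0,-0.003,-0.005,0.06,0,0,0, 0,0,0,0.1,0,0,0, 0,0,0,0.1,0,0,0, 0,0,0,0.07,0,0,0, 0,0,0,0.03,0,0,0, 0,0,0,0.015,0,0,0, 0,0,0,0,0,0,0, 0,0,0,0,0,0,0, 0,0,0,0,0,0,0, 0,0,0,0,0,0,0, 0,0,0,0,0,0,0, 0,0,0,0,0,0,0]'
python3 -c "
from h import *
go((.5907,-.2187,.059),1.636)"
```

```text
time_s: 22.47
position: [0.5906, -0.2198, 0.0841]
tool_rot: [2.148, 2.291, 0.0]
contact_force: [-0.4, -0.1, -1.1]
width: 0.0313
grasp_force: 20.0
pos [ 0.5906 -0.2198  0.0841] yaw 1.6354 tilt [ 9.e-04 -4.e-04 -1.e+00] shift [0.0045 0.0006 0.1003] turn -0.0002 after-turn shift [0.0045 0.0007 0.1003]
```

```bash
python3 -m pendant '[0,0.0045,0.0006,0.01,0,0,0, 0,0,0,0.01,0,0,0, 0,0,0,0.01,0,0,0, 0,0,0,0.01,0,0,0, 0,0,0,0.01,0,0,0, 0,0,0,0.008,0,0,0, 0,0,0,0,0,0,0, 0,0,0,0,0,0,0]'
python3 -c "
from h import *
go((.5907,-.2187,.059),1.636)"
```

```text
time_s: 23.13
position: [0.5906, -0.2189, 0.0687]
tool_rot: [2.148, 2.292, 0.0]
contact_force: [2.4, -2.8, -2.4]
width: 0.0314
grasp_force: 20.0
pos [ 0.5906 -0.2189  0.0687] yaw 1.6354 tilt [ 4.e-04 -3.e-04 -1.e+00] shift [0.0008 0.0006 0.0388] turn -0.0002 after-turn shift [0.0008 0.0006 0.0388]
```

```bash
python3 -m pendant '[0,-0.0015,0.0015,0.01,0,0,0, 0,0,0,0.01,0,0,0, 0,0,0,0.01,0,0,0, 0,0,0,0.008,0,0,0, 0,0,0,0,0,0,0, 0,0,0,0,0,0,0, 0,0,0,0,0,0,0]'
python3 -c "
from h import *
go((.5907,-.2187,.059),1.636)"
```

```text
time_s: 23.72
position: [0.5907, -0.219, 0.0592]
tool_rot: [-2.148, -2.292, 0.0]
contact_force: [1.6, -1.7, -2.7]
width: 0.0316
grasp_force: 20.0
pos [ 0.5907 -0.219   0.0592] yaw 1.6355 tilt [-1.e-04 -0.e+00 -1.e+00] shift [0.0012 0.     0.0009] turn -0.0002 after-turn shift [0.0012 0.     0.0009]
```

```bash
python3 -m pendant '[0.7,0,0,0,0,0,0, 0.7,0,0,0,0,0,0, 0.7,0,0,0,0,0,0, 0.7,0,0,0,0,0,0, 0.7,0,0,-0.06,0,0,0, 0.7,0,0,-0.12,0,0,0, 0.7,0,0,-0.14,0,0,0, 0.7,0,0,-0.12,0,0,0, 0.7,0,0,-0.1,0,0,0, 0.7,0,0,-0.03,0,0,0, 0.7,0.1,0,0,0,0,0, 0.7,0.1,0,0,0,0,0]'
python3 -m pendant '[0.7,0.1,0,0,0,0,0.0385, 0.7,0,0,0,0,0,0.0385, 0.7,0,0,0,0,0,0.0385, 0.7,0,0,0,0,0,0.0385, 0.7,0,0,0,0,0,0.0385, 0.7,0,0,0,0,0,0.0385, 0.7,0,0,0,0,0,0.0385, 0.7,0,0,0,0,0,0.0385, 0.7,0,0,0,0,0,0.0385, 0.7,0,0,0,0,0,0.0385, 0.7,0,0,0,0,0,0.0385, 0.7,0,0,0,0,0,0.0385]'
python3 -m pendant '[0.7,0,0,0,0,0,0.0385, 0.7,0,0,0,0,0,0, 0.7,0,0,0,0,0,0, 0.7,0,0,0,0,0,0, 0.7,0,0,0,0,0,0]'
python3 - <<'E'
from rect import *
m=robot.camera_model("wrist"); img=robot.camera("wrist"); cv2.imwrite("pics/w9.png",img); np.save("w9.npy",m,allow_pickle=True)
go((.585,-.1315,.069),.065)
for c in ["scene","side"]: cv2.imwrite(f"pics/{c}3.png",robot.camera(c))
S=cv2.imread("pics/scene3.png")[230:400,90:330]
print(robot.read_state()["q"])
cv2.imwrite("pics/v9.png",np.hstack([cv2.resize(img,(480,360)),cv2.resize(S,None,fx=320/240,fy=360/170)]))
E
```

```text
time_s: 24.72
position: [0.5872, -0.1702, 0.202]
tool_rot: [2.152, 2.288, -0.001]
contact_force: [0.2, 0.9, -0.5]
width: 0.0613
grasp_force: 0.0
time_s: 25.72
position: [0.5853, -0.1438, 0.2009]
tool_rot: [-3.129, -0.28, 0.003]
contact_force: [-0.2, 0.4, 0.5]
width: 0.0614
grasp_force: 0.0
time_s: 26.13
position: [0.5857, -0.144, 0.2017]
tool_rot: [-3.14, -0.103, 0.001]
contact_force: [0.2, -0.1, 1.0]
width: 0.0617
grasp_force: 0.0
pos [ 0.5858 -0.1441  0.2018] yaw 0.065 tilt [-3.e-04  1.e-04 -1.e+00] shift [ 2.000e-04 -5.020e-02  5.311e-01] turn 0.0000 after-turn shift [ 0.     -0.0503  0.5311]
[ 0.31207367  0.39934573 -0.22592824  1.75036063  0.10335791  1.00352698
 -1.45891909]
```

View pics/v9.png

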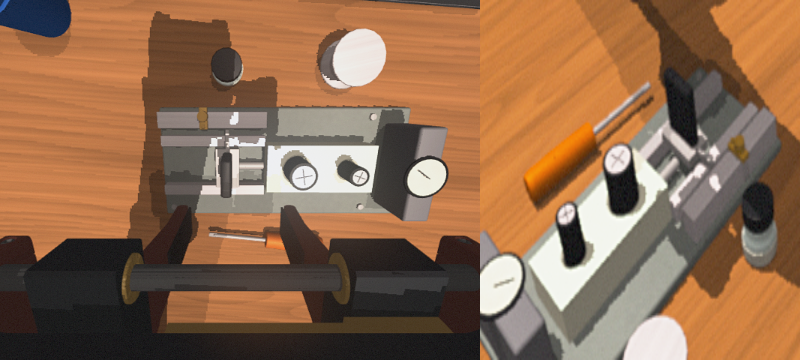

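Both caps are seated in the block and the plate is at home near (225,175) in the left panel. The index is at about (203,118) there. I'll check seating and the index numerically.

Run:
```python
from rect import *
m=np.load("w9.npy",allow_pickle=True).item(); img=cv2.imread("pics/w9.png")
for c in [(.595,-.2815),(.5907,-.219)]: tops(img,"wrist",.081,c,w=.05,s=.00025,m=m,thr=170)
O=np.array([.5907,-.2188])+.0375*np.array([-.065,.998]); u=np.array([-.065,.998]); v=np.array([.998,.065]); print("origin",O)
def segj(im,cam,m,z,lab,bounds,cond):
    s=.0003; r=rect(im,cam,z,.56,-.03,.13,.15,s,m); h=cv2.cvtColor(r,cv2.COLOR_BGR2HSV).astype(int)
    yy,xx=np.nonzero(cond(h)); P=np.c_[.56+xx*s,-.03-yy*s]-O; jx,jy=P@v,P@u
    k=(jx>bounds[0])&(jx<bounds[1])&(jy>bounds[2])&(jy<bounds[3])
    if k.sum(): print(cam,lab,k.sum(),"jx",np.round(np.percentile(jx[k],[2,50,98]),4),"jy",np.round(np.percentile(jy[k],[2,25,50,75,98]),4))
brass=lambda h:(h[...,0]>15)&(h[...,0]<32)&(h[...,1]>130)&(h[...,2]>70)
black=lambda h:(h[...,2]<60)
for im,cam,mm in [(img,"wrist",m),(cv2.imread("pics/w1.png"),"wrist",np.load("w1.npy",allow_pickle=True).item()),(cv2.imread("pics/scene3.png"),"scene",None),(cv2.imread("pics/side3.png"),"side",None)]:
    segj(im,cam,mm,.045,"brass",(.035,.075,.06,.13),brass)
    segj(im,cam,mm,.045,"brass tooth",(.035,.047,.06,.13),brass)
    segj(im,cam,mm,.094,"plate",(-.03,.03,.03,.075),black)
```

```text
xy [ 0.5966 -0.2761] diam [0.0457 0.0881]
xy [ 0.595  -0.2814] diam [0.0161 0.0162]
xy [ 0.5708 -0.2692] diam [0.0034 0.0075]
xy [ 0.5907 -0.2229] diam [0.0505 0.0719]
xy [ 0.591  -0.2187] diam [0.0262 0.0264]
xy [ 0.568 -0.221] diam [0.0046 0.0074]
origin [ 0.5882625 -0.181375 ]
wrist brass 2611 jx [0.0509 0.0635 0.0745] jy [0.0732 0.0755 0.078  0.0804 0.0836]
wrist plate 765 jx [-0.0154  0.0196  0.0292] jy [0.0436 0.044  0.049  0.0537 0.0547]
wrist brass 2479 jx [0.0497 0.0635 0.0738] jy [0.0734 0.0757 0.0782 0.0807 0.0831]
wrist plate 31 jx [-0.0199 -0.019  -0.0093] jy [0.0452 0.0453 0.0462 0.0515 0.0526]
scene brass 3365 jx [0.055  0.0638 0.0744] jy [0.0677 0.0713 0.075  0.0786 0.0847]
scene plate 10245 jx [-0.015   0.0087  0.0289] jy [0.0307 0.0369 0.0422 0.0472 0.0521]
side brass 4220 jx [0.0511 0.0655 0.0743] jy [0.0669 0.0752 0.0809 0.0849 0.0885]
side plate 15173 jx [-0.0182  0.0009  0.0203] jy [0.031  0.0498 0.0585 0.0667 0.0743]
```

Both caps read as seated: their tops sit at z 0.081, centred on the holes, at the right size. The index is about 28.5 mm from home. Now I'll lower onto the grip plate.

```bash
python3 -m pendant '[0.7,0,-0.03,0,0,0,0, 0.7,0,-0.02,0.06,0,0,0, 0.7,0,0,0.12,0,0,0, 0.7,0,0,0.12,0,0,0, 0.7,0,0,0.11,0,0,0, 0.7,0,0,0.07,0,0,0, 0.7,0,0,0.035,0,0,0, 0.7,0,0,0.016,0,0,0, 0.7,0,0,0,0,0,0, 0.7,0,0,0,0,0,0, 0.7,0,0,0,0,0,0, 0.7,0,0,0,0,0,0]'
python3 -c "
from h import *
go((.585,-.132,.069),.065)"
```

```text
time_s: 27.28
position: [0.5861, -0.1317, 0.0706]
tool_rot: [3.14, 0.099, 0.004]
contact_force: [1.0, -0.6, 0.3]
width: 0.0616
grasp_force: 0.0
pos [ 0.5861 -0.1317  0.0706] yaw 0.0631 tilt [ 2.3e-03 -4.0e-04 -1.0e+00] shift [-0.0043  0.0008  0.0062] turn -0.0006 after-turn shift [-0.0043  0.0008  0.0063]
```

```bash
python3 -m pendant '[0.3,-0.003,0,0.005,0,0,0, 0.3,0,0,0,0,0,0, 0,0,0,0,0,0,0, 0,0,0,0,0,0,0, 0,0,0,0,0,0,0, 0,0,0,0,0,0,0, 0,0,0,0,0,0,0, 0,0,0,0,0,0,0, 0,0,0,0,0,0,0, 0,0,0,0,0,0,0]' 40
python3 -c "
from h import *
go((.585,-.132,.069),.065); print(robot.read_state()['contact_force'])"
```

```text
time_s: 28.12
position: [0.5845, -0.1329, 0.068]
tool_rot: [3.139, 0.098, 0.0]
contact_force: [0.7, -4.6, -1.1]
width: 0.012
grasp_force: 40.0
pos [ 0.5845 -0.1329  0.068 ] yaw 0.0625 tilt [ 3.0e-04 -1.2e-03 -1.0e+00] shift [ 0.0023 -0.0033 -0.0041] turn -0.0008 after-turn shift [ 0.0023 -0.0033 -0.0041]
[ 0.71045689 -4.59661856 -1.12991108]
```

```bash
python3 -m pendant '[0,0,-0.01,0,0,0,0, 0,0,-0.015,0,0,0,0, 0,0,-0.02,0,0,0,0, 0,0,-0.02,0,0,0,0, 0,0,-0.02,0,0,0,0, 0,0,-0.015,0,0,0,0, 0,0,-0.01,0,0,0,0, 0,0,-0.005,0,0,0,0, 0,0,0,0,0,0,0, 0,0,0,0,0,0,0, 0,0,0,0,0,0,0, 0,0,0,0,0,0,0]' 40
cat > chk.py <<'E'
from rect import *
O=np.array([.5882625,-.181375]);u=np.array([-.065,.998]);v=np.array([.998,.065])
s=robot.read_state(); print("tcp jig",np.round((s["position"][:2]-O)@u,4),"F",np.round(s["contact_force"],1),s["grasp_force"],s["width"])
m=robot.camera_model("wrist"); img=robot.camera("wrist"); cv2.imwrite("pics/wc.png",img)
# rectified in the jig's frame on the pointer's plane: column = (jx-.03)/.0002, row=(.11-jy)/.0002
def jr(z):
    c=[(.03,.11),(.08,.11),(.08,.05),(.03,.05)]
    q=np.float32([proj("wrist",(*(O+a*v+b*u),z),m) for a,b in c])
    return cv2.warpPerspective(img,cv2.getPerspectiveTransform(q,np.float32([(0,0),(250,0),(250,300),(0,300)])),(250,300))
h=cv2.cvtColor(jr(.045),cv2.COLOR_BGR2HSV).astype(int)
b=(h[...,0]>15)&(h[...,0]<32)&(h[...,1]>130)&(h[...,2]>70); yy,xx=np.nonzero(b)
if len(yy): print("brass jy",np.round(.11-np.percentile(yy,[2,50,98])*.0002,4),"jx",np.round(.03+np.percentile(xx,[2,98])*.0002,4))
g=cv2.cvtColor(jr(.038),cv2.COLOR_BGR2GRAY).astype(int)
for a in (.041,.044,.046,.048): print("pointer strip jx",a,[int(x) for x in g[100:225:5,int((a-.03)/.0002)-3:int((a-.03)/.0002)+4].mean(1)])
E
python3 chk.py
```

```text
time_s: 29.12
position: [0.5826, -0.1048, 0.068]
tool_rot: [3.138, 0.097, 0.0]
contact_force: [1.4, -7.1, -1.9]
width: 0.0121
grasp_force: 40.0
tcp jig 0.0768 F [ 1.4 -7.1 -1.9] 40.00416576862335 0.012103733644407425
brass jy [0.083  0.0782 0.0734] jx [0.0508 0.0744]
pointer strip jx 0.041 [131, 131, 132, 132, 131, 131, 132, 132, 132, 130, 102, 117, 117, 117, 121, 132, 133, 133, 131, 132, 133, 131, 132, 132, 133]
pointer strip jx 0.044 [90, 91, 91, 90, 90, 93, 92, 92, 90, 84, 95, 118, 118, 118, 113, 93, 93, 93, 95, 94, 95, 93, 94, 95, 97]
pointer strip jx 0.046 [93, 93, 93, 93, 95, 96, 94, 72, 73, 73, 87, 119, 118, 118, 114, 93, 96, 95, 96, 96, 97, 98, 97, 96, 98]
pointer strip jx 0.048 [94, 94, 94, 93, 93, 94, 93, 75, 74, 73, 87, 117, 115, 115, 109, 93, 95, 97, 96, 96, 97, 97, 96, 96, 97]
```

The pointer is at jig y 0.0774 and the index at 0.0782, with a pull of 7.1 N, which fits about 28.5 mm of travel. One small trim, then I'll let it settle and check.

```bash
python3 -m pendant '[0,0,-0.003,0,0,0,0, 0,0,0,0,0,0,0, 0,0,0,0,0,0,0, 0,0,0,0,0,0,0, 0,0,0,0,0,0,0, 0,0,0,0,0,0,0]' 40
python3 chk.py
python3 - <<'E'
from rect import *
m=robot.camera_model("scene"); im=robot.camera("scene")
for c in [(.595,-.2815),(.591,-.2187)]: tops(im,"scene",.081,c,w=.03,s=.00025,m=m,thr=150)
E
```

```text
time_s: 29.67
position: [0.5826, -0.1042, 0.068]
tool_rot: [3.138, 0.097, 0.0]
contact_force: [1.6, -6.9, -1.3]
width: 0.012
grasp_force: 40.0
tcp jig 0.0774 F [ 1.6 -6.9 -1.3] 40.004594922065735 0.011984797575341816
brass jy [0.083  0.078  0.0734] jx [0.0508 0.0744]
pointer strip jx 0.041 [131, 132, 132, 132, 132, 132, 133, 128, 95, 98, 118, 116, 116, 118, 128, 132, 133, 132, 131, 133, 133, 133, 134, 134, 133]
pointer strip jx 0.044 [92, 92, 91, 91, 91, 92, 92, 86, 85, 85, 120, 117, 118, 116, 99, 93, 94, 94, 94, 94, 95, 95, 96, 95, 96]
pointer strip jx 0.046 [94, 93, 94, 95, 94, 96, 92, 71, 72, 73, 121, 120, 119, 117, 100, 95, 97, 95, 96, 96, 97, 97, 97, 96, 97]
pointer strip jx 0.048 [95, 95, 95, 94, 93, 94, 92, 74, 72, 76, 117, 115, 115, 114, 98, 94, 97, 98, 97, 98, 96, 97, 97, 97, 97]
xy [ 0.5959 -0.2822] diam [0.0165 0.0177]
xy [ 0.6025 -0.27  ] diam [0.0113 0.0224]
xy [ 0.5933 -0.2924] diam [0.0026 0.0037]
xy [ 0.5921 -0.2196] diam [0.0266 0.028 ]
xy [ 0.5804 -0.1993] diam [0.0035 0.0296]
```

Pointer 0.0780 against index 0.0781: aligned and steady.

```bash
python3 -c "
from station import robot
print(robot.job_done())"
```

```text
the job is handed in; nothing more can be done
None
```

Job handed in: both capacitors measured fully seated in their holes, and the arm is still holding the slide with its pointer within about 0.5 mm of the index (grip 40 N, spring pull about 7 N); the hand-in call returned no verdict.

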